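# Set a swivel hook's flat to its setscrew and tighten it with a hex key

### The job

The swivel hook on the little pegboard has come loose: turn its shaft until the flat faces the setscrew on top of the collar, so that the prong stands straight up. Then put the T-handled hex key into the setscrew and turn it clockwise until the screw is snug on the flat, firm but never forced, and leave the key standing in the screw; do not disturb the other things on the shelf.

Things in the scene. Friction and masses are not known exactly. Their poses are not given: they have to be found in the camera images.
- collar (a point): Centre of the hook's shaft inside the square aluminium collar (30 x 42 x 42 mm) on the white pegboard panel (fixed, 200 wide, 115 high, front face 31 mm behind this point); 85 mm above the shelf, straight below the setscrew. z up, x level along the shaft, from the robot's side into the panel, y to the panel's left. Thin pegs stand 40 mm out of the panel, 56 to 84 mm to the sides.
- shaft (a joint): Angle (rad) of the hook's shaft (the spindle), an 18 mm steel bar along collar x with one 2 mm deep flat. 0: flat straight up at the setscrew; positive: leaning to collar -y. Starts at 0.5 to 1.1, stays where left (friction 0.08 N m). The prong, a 10 mm round bar on the flat's side, 54 mm in front of the collar point (collar x -54 mm), reaches 55 mm from the axis and stands straight up at 0.
- socket (a point): Centre of the mouth of the hexagon socket in the setscrew's steel head (25 mm wide): 14.7 mm across flats, 14 mm deep, opening upward, mouth about 47 mm above the shaft axis. It turns and sinks with the screw: z up, x square to one flat of the socket, so it looks the same every 60 degrees. Clockwise from above tightens.
- key_bar (a point): Centre of the black cross-bar of the T-handled hex key (80 g): bar 64 x 17 x 14 mm along this frame's x, z up. The steel shank below its middle is a hexagon 14 mm across flats, one flat square to x; its tapered tip is 87 mm below this point. The key starts upright, loose in a hole 35 mm deep in a fixed wooden block 55 x 55 x 75 mm, this point 127 mm above the shelf.
- key_tip (a point): Middle of the end face of the hex key's shank, 87 mm below the centre of the bar; z up along the shank.
- setscrew: The setscrew below its head; origin at its lower end, z up. It sinks 5 mm per rad. It turns freely against 0.1 to 0.15 N m of thread friction; after 0.4 to 1.15 rad (unseen, differs each time) it meets the flat and the torque climbs, about 0.6 N m per rad of the hand. Snug: 0.13 to 0.2 N m more than while it ran free; under 0.1 more is loose, over 0.25 more is forced. It stays where left.
- glasses_case: Red plastic sunglasses case, 66 x 160 x 44 mm, origin under its centre; a bystander.
- shoe_tree: Wooden shoe tree about 270 mm long, lying along its x axis, 66 mm high; a bystander.
- key_ring: Stainless steel key ring of 34 mm with two flat keys of about 60 mm; a bystander.
- amber_bottle: Amber glass bottle, 52 mm thick, 130 mm high, origin under its centre; a bystander.
- polish_tin: Flat round shoe polish tin, 70 mm wide, 30 mm high; a bystander.
- clothes_brush: Clothes brush lying along its x axis; a bystander.
- match_box: Small cardboard box, 50 x 35 x 16 mm; a bystander.
Not all that is in view belongs to the job. What is shaped like the part that bears key_bar but pink is not meant. Of the things shaped like the part that bears collar, the white one is meant.

How it is judged:
By the outcome, as a careful person would: the job done as asked, in the order asked, and still so for the second after the job is handed in, with the robot touching nothing.
It also fails if it takes over 72 s, if anything falls off the work surface, if the arm or the gripper's body presses on something with over 40 N, if the wrist force passes 120 N, or if a joint passes its speed limit or range.

### The arm

A 6-joint arm with a two-finger parallel gripper is mounted at the origin on the work surface. World frame = base frame: x ahead of the robot, y to its left, z up, the work surface at z = 0. Lengths are in m, angles in rad, forces in N, time in s.
With the tool pointing down it reaches from about 0.425 to 0.95 m from the base axis. Payload 3.5 kg.
Tool frame: the origin (TCP) lies midway between the tips of the shut fingers; the grasp point (between the pads) lies 19 mm behind it; z points along the fingers, y is the line along which they close (so a half turn about z gives the same grasp; the last joint's range is limited). The gripper opens to 85 mm and grips with 20 to 120 N. Pads are 22 mm wide; open, the fingers measure 114 mm over their backs; the gripper's body (76 mm by 85 mm) begins 54 mm behind the grasp point. The pads swing forward as they close: fully open they stand 13 mm farther back than shut.
Start: joints at [0.98, 0.286, 1.577, -0, 1.279, -0.15], TCP at [0.288, 0.61, 0.207] pointing down, gripper open.
Joint ranges: [-2.77, 2.77], [-0.9, 2.22], [0.21, 2.48], [-1.53, 4.67], [0.24, 2.81], [-2.84, 2.84]. Speed limits (rad/s): [2.79, 2.79, 3.14, 3.14, 3.14, 3.14].

### API

Orientations are given as a unit quaternion [x, y, z, w].
In Python, from plant import get_state, read_camera, ctrl gives the robot as it stands.
- The arm moves only by the shell command python3 -m crank 'ROWS' [FORCE]. ROWS is JSON, a list of rows, each a list of 3 entries, a list of its own where there are three numbers: the shift along the tool's x, y, z in mm, then the turn about the tool's z in degrees, then the closure in counts, from 0 (fully open) to 255 (shut). In form: [[[tx, ty, tz], yaw, claw], ...]. A call has 1 to 10 rows; each row is the pose to reach, as a shift and turn from the pose commanded when the call began, along the tool's axes at that moment; what a row does not reach only later rows make up. A row lasts 1/10 s, in which the tool goes at most 50 mm and 8.59 degrees, less where a joint would pass 70% of its speed; a pose out of reach is approached as far as the arm can. A call with a gripper value outside its range is refused whole. The fingers move at their own pace and stop on an object; FORCE is the grip in N (left out, the last holds). Time passes only in rows, so rows that repeat a pose let the fingers close. It gives the time, the measured TCP pose, the force, the opening and the grip force at its end, in the units of the state.
- get_state(): the state, without advancing time (a new reading comes with each control period).
- read_camera(name): name is "side" or "top" or "wrist"; returns a dict with "frame" (400x640x3 uint8, blue, green, red), "range_z" (400x640 float32, m along the optical axis (not along the pixel's ray), 0 where there is no reading), "vfov" (degrees; the focal length in pixels is half the picture's height over the tangent of half this angle, whatever the lens; pixels are square), "cx", "cy" (the principal point, pixels), "k1" (the pictures are not rectified: a ray, as slopes to the right and down, at radius r is drawn at 1 + k1 r^2 times it, then the intrinsics apply), "origin" and "orientation" of the camera in the world. Camera axes: x right, y down, z forward; pixel columns grow to the right and rows downward; lengths in m; the calibration is good to about 2 mm. A picture is of the moment at which its call begins.
- ctrl.sign_off(): hands the job in; it is judged then, once.
The state is a dict: "time": time; "qpos": joint angles; "dq": joint speeds; "joint_efforts": joint torques, N m; "eef_pos": TCP position; "tcp_rot": TCP orientation; "contact_force": force on the tool from outside, world axes, zero at the start; "wrist_torque": the same for the moment, N m; "opening": opening from 0.0 (shut) to 1.0 (fully open); "finger_force": force on a finger pad.
Only numpy, scipy, OpenCV 4.12 (cv2) and the standard library are available. Lean on these libraries where they do the work, as an engineer would, in place of code of your own. Each camera call takes 0.05 s, during which the arm holds its last target. There are 200 camera calls.

## Working session

There is one attempt and no reset: what is moved stays moved. The work goes in short steps, Python scripts to look and compute and a shell command to move; the robot and the scene stay as the last step left them, time stands still between calls to the robot, and variables do not carry over. Pictures are saved under pics/ and viewed, at most 10 in all, crops included, and the job is handed in when it is done.

```bash
mkdir -p pics; ls; cat > h.py <<'E'
import numpy as np, cv2
from scipy.spatial.transform import Rotation as R
from plant import get_state, read_camera, ctrl
def grab(n):
    c=read_camera(n); np.savez('%s.npz'%n,**c); return c
def load(n): 
    d=np.load('%s.npz'%n); return {k:d[k] for k in d.files}
def K(c):
    f=c['frame'].shape[0]/2/np.tan(np.radians(float(c['vfov']))/2); return f
def cloud(c):
    f=K(c);h,w=c['range_z'].shape
    u,v=np.meshgrid(np.arange(w),np.arange(h)); x=(u-c['cx'])/f;y=(v-c['cy'])/f
    rd=np.hypot(x,y); r=rd.copy()
    for _ in range(20): r=rd/(1+c['k1']*r*r)
    s=np.where(rd>0,r/np.maximum(rd,1e-9),1)
    z=c['range_z']; P=np.stack([x*s*z,y*s*z,z],-1)
    W=P@R.from_quat(c['orientation']).as_matrix().T+c['origin']
    W[z==0]=np.nan; return W
def proj(c,p):
    q=(np.asarray(p,float)-c['origin'])@R.from_quat(c['orientation']).as_matrix()
    x=q[...,:2]/q[...,2:]; r2=(x**2).sum(-1,keepdims=True)
    return x*(1+c['k1']*r2)*K(c)+[float(c['cx']),float(c['cy'])]
E
python3 - <<'E'
from h import *
a=grab('top');b=grab('side')
for c in(a,b): print(c['origin'],c['orientation'],c['vfov'],c['k1'])
cv2.imwrite('pics/top.png',a['frame']);cv2.imwrite('pics/side.png',b['frame'])
print(get_state())
E
```

```text
pics
[ 0.27898284 -0.00898945  1.44427369] [-0.6971307   0.71440133 -0.03953128  0.04557193] 42.99973614686315 -0.05114171302229527
[0.24947965 0.76603758 0.9243449 ] [-0.1197587   0.91904661 -0.37318875  0.04172938] 47.782273999890464 -0.12820930846322062
{'time': 0.1, 'qpos': array([ 9.80009349e-01,  2.87103860e-01,  1.57804600e+00, -9.03266619e-06,
        1.27862547e+00, -1.49984846e-01]), 'dq': array([-0.00067236, -0.00157628, -0.00301909,  0.00133548, -0.00150055,
       -0.00036473]), 'joint_efforts': array([ 1.24309649e-03, -4.07296371e+01, -2.93699670e+01, -1.05606509e-04,
        3.41757324e-03, -1.59727996e-06]), 'eef_pos': array([0.28759334, 0.60993828, 0.20535937]), 'tcp_rot': array([ 2.18619601e-01,  9.75809551e-01, -1.01889721e-03, -3.91007089e-04]), 'contact_force': array([-0.08355787, -0.49033253, -0.23845186]), 'wrist_torque': array([-0.05148015,  0.00617995,  0.00017334]), 'finger_force': 0.0, 'opening': 1.0025820352610963}
```

View pics/top.png

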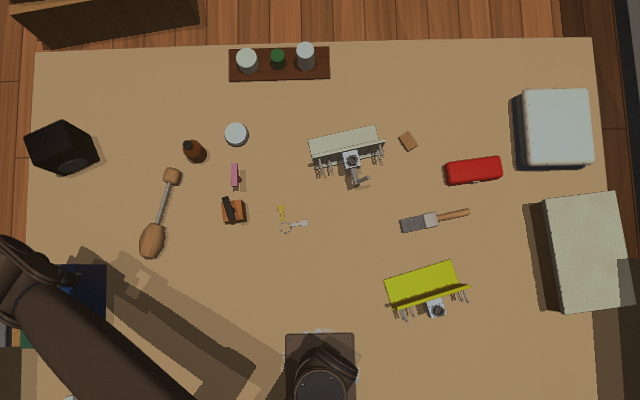

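View pics/side.png

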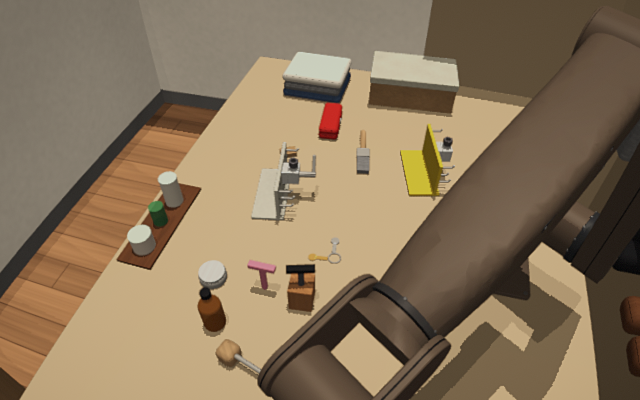

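Top view: the white pegboard is at about (345,145) with its setscrew near (352,158) and prong near (360,182). The black T-key is in the wood block at (231,209), with the pink decoy at (235,175). The side view agrees: setscrew (293,162), key bar (300,268).

```bash
python3 - <<'E'
from h import *
a=load('top');W=cloud(a);f=a['frame'].astype(int)
def reg(c,u0,u1,v0,v1,zl,zh,dark=None):
    S=cloud(c)[v0:v1,u0:u1].reshape(-1,3);C=c['frame'][v0:v1,u0:u1].reshape(-1,3).astype(int)
    m=(S[:,2]>zl)&(S[:,2]<zh)
    if dark: m&=C.max(1)<dark
    return S[m]
def desc(n,S):
    xy=S[:,:2];r=cv2.minAreaRect((xy*1000).astype(np.float32)); d=np.linalg.svd(xy-xy.mean(0),full_matrices=False)[2][0]
    print(n,len(S),S.mean(0).round(4),np.median(S[:,2]).round(4),np.round(r[0],1),np.round(r[1],1),r[2],'ang',np.degrees(np.arctan2(d[1],d[0])).round(1))
b=load('side')
desc('bar top',reg(a,215,250,190,230,.105,.16))
desc('bar side',reg(b,280,322,255,285,.122,.16))
desc('block',reg(a,215,250,190,230,.06,.085))
desc('panel',reg(a,300,392,120,170,.108,.125))
desc('panel side',reg(b,250,300,130,215,.1,.12))
desc('head',reg(a,335,370,145,172,.122,.16))
desc('head side',reg(b,280,305,150,180,.125,.16))
for z in range(40,140,10): 
    S=reg(a,345,375,165,195,z/1000,z/1000+.01)
    if len(S): print(z,len(S),S.mean(0).round(4))
E
```

```text
bar top 174 [0.4359 0.23   0.1341] 0.1349 [436.7 230.8] [63.3 18. ] 16.465124130249023 ang -162.5
bar side 269 [0.4367 0.2326 0.1322] 0.1334 [437.4 230.9] [60.9 19.2] 19.06367301940918 ang 18.0
block 290 [0.4361 0.226  0.0754] 0.0757 [437.2 231.3] [55.9 56. ] 6.714478015899658 ang -59.0
panel 401 [ 0.5851 -0.0912  0.1146] 0.1148 [570.4 -95.8] [ 56.8 199.6] 11.572294235229492 ang 102.1
panel side 421 [ 0.5781 -0.088   0.1097] 0.1085 [570.3 -95.6] [ 53.9 204.4] 11.572916984558105 ang 101.5
head 70 [ 0.5565 -0.0977  0.1306] 0.1313 [556.7 -97.8] [24.9 23.9] 0.7397922277450562 ang -172.4
head side 65 [ 0.5583 -0.0969  0.1309] 0.1311 [558.3 -97.6] [24.  29.6] 16.919971466064453 ang 120.7
60 2 [ 0.5435 -0.1015  0.0645]
70 9 [ 0.5431 -0.0959  0.0741]
80 43 [ 0.5251 -0.1027  0.087 ]
90 85 [ 0.5219 -0.1041  0.0942]
100 45 [ 0.5354 -0.1021  0.1054]
110 17 [ 0.5181 -0.1142  0.1148]
120 17 [ 0.5151 -0.1269  0.126 ]
130 5 [ 0.5091 -0.1359  0.1316]
```

```bash
cat >> h.py <<'E'
def goto(p,yangdeg):
    "shift (mm, tool axes) and turn (deg about tool z) to put TCP at p with tool y at world angle"
    s=get_state();M=R.from_quat(s['tcp_rot']).as_matrix()
    d=M.T@(np.asarray(p)-s['eef_pos'])*1000
    cur=np.degrees(np.arctan2(M[1,1],M[0,1]));t=(cur-yangdeg+180)%360-180
    print('shift',d.round(1),'turn',round(t,1),'cur y ang',round(cur,1),'tilt',M[:,2].round(4),'q6',s['qpos'][5].round(2),'t',s['time'],'F',s['contact_force'].round(2),'T',s['wrist_torque'].round(3))
E
python3 -c "
from h import *
goto([.504,-.1085,.205],101.7)"
```

```text
shift [-502.3 -557.4    1.4] turn -37.0 cur y ang 64.7 tilt [-0.0012 -0.0018 -1.    ] q6 -0.15 t 0.1 F [-0.08 -0.49 -0.24] T [-0.051  0.006  0.   ]
```

```bash
python3 -m crank '[[[-502,-557,0],-37,0],[[-502,-557,0],-37,0],[[-502,-557,0],-37,0],[[-502,-557,0],-37,0],[[-502,-557,0],-37,0],[[-502,-557,0],-37,0],[[-502,-557,0],-37,0],[[-502,-557,0],-37,0],[[-502,-557,0],-37,0],[[-502,-557,0],-37,0]]' 40; python3 -c "
from h import *
goto([.504,-.1085,.205],101.7)"
```

```text
time: 1.1
eef_pos: [0.4311, 0.1334, 0.2064]
tcp_rot: [-0.102, 0.995, 0.0, 0.0]
contact_force: [0.6, 0.2, 0.3]
opening: 1.002
finger_force: 0.0
shift [ -22.1 -251.7    1.4] turn 0.1 cur y ang 101.8 tilt [ 0.e+00  1.e-04 -1.e+00] q6 -1.7 t 1.1 F [0.55 0.15 0.26] T [ 0.004 -0.038 -0.011]
```

```bash
python3 -m crank '[[[-22,-251,0],0,0],[[-22,-251,0],0,0],[[-22,-251,0],0,0],[[-22,-251,0],0,0],[[-22,-251,0],0,0],[[-22,-251,0],0,0],[[-22,-251,0],0,0]]'; python3 - <<'E'
from h import *
goto([.504,-.1085,.205],101.7)
c=grab('wrist');print(c['origin'],c['orientation'],c['vfov'])
cv2.imwrite('pics/w1.png',c['frame'])
E
```

```text
time: 1.8
eef_pos: [0.5035, -0.107, 0.2059]
tcp_rot: [-0.101, 0.995, 0.001, -0.001]
contact_force: [-0.6, -0.4, 0.2]
opening: 0.996
finger_force: 0.0
shift [-0.2 -1.6  0.9] turn -0.1 cur y ang 101.6 tilt [-0.0015  0.001  -1.    ] q6 -2.18 t 1.8 F [-0.6  -0.36  0.25] T [ 0.013 -0.01   0.011]
[ 0.42947906 -0.121012    0.37209962] [0.625175   0.76647826 0.11420749 0.09286518] 63.257875165770244
```

View pics/w1.png

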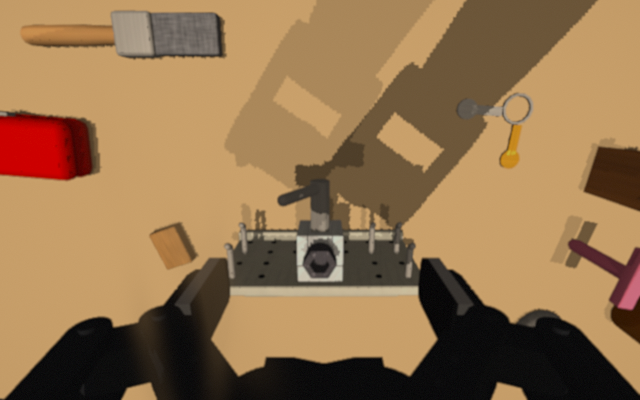

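The wrist view shows the setscrew head at (320,260), the spindle end near (320,190) and the prong leaning left to (283,198). The pegs lie on both sides and the fingers stay clear of everything.

```bash
python3 - <<'E'
from h import *
c=load('wrist');W=cloud(c)
def reg(u0,u1,v0,v1,zl,zh):
    S=W[v0:v1,u0:u1].reshape(-1,3); return S[(S[:,2]>zl)&(S[:,2]<zh)]
S=reg(215,440,220,305,.108,.12); r=cv2.minAreaRect((S[:,:2]*1000).astype(np.float32));print('panel',r,S[:,2].max())
H=reg(295,350,238,285,.122,.15); r=cv2.minAreaRect((H[:,:2]*1000).astype(np.float32));print('head',r,H.mean(0),len(H),np.percentile(H[:,2],[5,50,95]))
ex=np.array([np.cos(np.radians(11.6)),np.sin(np.radians(11.6))]);ey=np.array([-ex[1],ex[0]])
o=np.array(r[0])/1000
P=reg(260,335,172,235,.07,.15); q=np.c_[(P[:,:2]-o)@ex,(P[:,:2]-o)@ey,P[:,2]-.085]*1000
for k in range(0,55,5):
    m=(q[:,2]>k)&(q[:,2]<=k+5)
    if m.sum(): print(k,m.sum(),q[m].mean(0).round(1),q[m].min(0).round(1),q[m].max(0).round(1))
cv2.imwrite('pics/w1c.png',cv2.resize(c['frame'][170:290,240:400],None,fx=5,fy=5,interpolation=cv2.INTER_CUBIC))
E
```

```text
panel ((568.4764404296875, -92.42474365234375), (53.41021728515625, 172.42910766601562), 11.450246810913086) 0.11998368960718281
head ((555.3304443359375, -99.1815185546875), (28.41510009765625, 25.36106300354004), 41.11332321166992) [ 0.5544748  -0.09900802  0.1292187 ] 698 [0.12356294 0.13021039 0.1314438 ]
0 454 [-33.   -1.3   2.9] [-59.7 -20.2   0. ] [-10.5  13.8   5. ]
5 486 [-36.    1.    6.7] [-59.7 -20.8   5. ] [-12.7  13.7  10. ]
10 118 [-32.1  -4.8  12.6] [-58.8 -20.3  10. ] [-13.8  13.5  14.9]
15 107 [-35.   -5.9  17.1] [-58.7 -19.9  15.1] [-13.9  13.3  20. ]
20 53 [-55.  -12.5  22.4] [-58.3 -19.9  20.1] [-49.8  -9.3  25. ]
25 61 [-55.  -16.   27.3] [-58.7 -22.2  25.1] [-49.5 -12.4  30. ]
30 61 [-55.1 -19.6  32.6] [-58.8 -26.5  30.1] [-49.8 -16.3  34.7]
35 70 [-55.1 -23.5  37.7] [-58.8 -33.1  35. ] [-49.5 -19.9  40. ]
40 118 [-54.  -28.1  42.5] [-58.4 -33.   40. ] [-49.7 -23.4  44.8]
```

View pics/w1c.png

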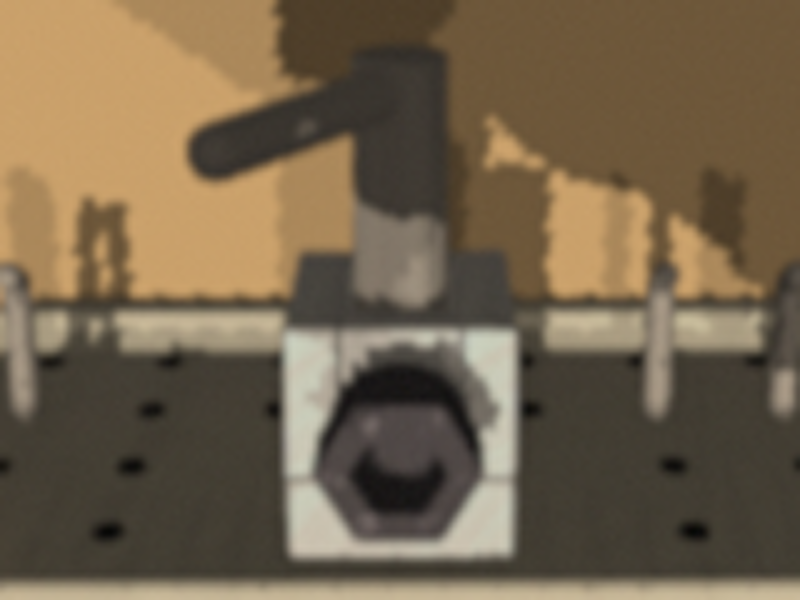

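The crop shows the head hexagon with corners left and right (flats facing along the shaft) and the socket centre near crop (400,475). The collar's front top edge runs from crop x 287 to 516 and the spindle from 355 to 447.

```bash
python3 - <<'E'
from h import *
c=load('wrist')
def ray(u,v,z):
    # intersect pixel ray with plane z
    f=K(c);p=np.array([(u-float(c['cx']))/f,(v-float(c['cy']))/f]);rd=np.hypot(*p);r=rd
    for _ in range(20): r=rd/(1+float(c['k1'])*r*r)
    d=R.from_quat(c['orientation']).as_matrix()@np.r_[p*(r/rd),1]
    return c['origin']+d*(z-c['origin'][2])/d[2]
px=lambda x,y:(240+x/5-.4,170+y/5-.4)
A=[ray(*px(*q),.106) for q in((287,327),(516,327),(289,557),(514,557))]
print(np.round(A,4)); print('centre',np.mean(A,0).round(4)); 
l=A[0]-A[1];print(np.linalg.norm(l),np.degrees(np.arctan2(l[0],-l[1])))
for n,q in dict(sock=(400,480),cL=(318,470),cR=(482,470),bl=(358,537),br=(440,537),tl=(355,400),tr=(445,400)).items(): print(n,ray(*px(*q),.132).round(4))
S=[ray(*px(*q),.085) for q in((355,100),(447,100),(355,200),(447,200))];print('spindle',np.round(S,4))
E
```

```text
[[ 0.5445 -0.1214  0.106 ]
 [ 0.5363 -0.0817  0.106 ]
 [ 0.5898 -0.1129  0.106 ]
 [ 0.5814 -0.072   0.106 ]]
centre [ 0.563 -0.097  0.106]
0.04053872647646467 11.59122265634216
sock [ 0.5563 -0.0983  0.132 ]
cL [ 0.5572 -0.1119  0.132 ]
cR [ 0.5518 -0.0855  0.132 ]
bl [ 0.5681 -0.1031  0.132 ]
br [ 0.5653 -0.0897  0.132 ]
tl [ 0.5436 -0.1083  0.132 ]
tr [ 0.5407 -0.094   0.132 ]
spindle [[ 0.5069 -0.1172  0.085 ]
 [ 0.5035 -0.1007  0.085 ]
 [ 0.5258 -0.1135  0.085 ]
 [ 0.5224 -0.0967  0.085 ]]
```

```bash
python3 -c "
from h import *
goto([.503,-.1092,.102],101.55)"
```

```text
shift [  0.9  -3.4 104. ] turn 0.1 cur y ang 101.7 tilt [-0.0015  0.0011 -1.    ] q6 -2.18 t 1.85 F [-0.53 -0.49 -0.79] T [ 0.001 -0.     0.01 ]
```

```bash
python3 -m crank '[[[1,-3,40],0,0],[[1,-3,80],0,0],[[1,-3,104],0,0],[[1,-3,104],0,0]]' 30; python3 -c "
from h import *
goto([.503,-.1092,.102],101.55)"
```

```text
time: 2.25
eef_pos: [0.4999, -0.106, 0.0983]
tcp_rot: [-0.103, 0.995, 0.002, -0.004]
contact_force: [-0.5, 0.3, -0.5]
opening: 1.001
finger_force: 0.0
shift [-2.4 -3.8 -3.8] turn 0.3 cur y ang 101.9 tilt [-0.0087  0.004  -1.    ] q6 -2.19 t 2.25 F [-0.46  0.3  -0.51] T [-0.001 -0.019 -0.004]
```

```bash
python3 -m crank '[[[0,0,0],0,0],[[0,0,0],0,0],[[0,0,0],0,0]]'; python3 -c "
from h import *
goto([.503,-.1092,.102],101.55)"
```

```text
time: 2.55
eef_pos: [0.505, -0.1093, 0.1049]
tcp_rot: [-0.103, 0.995, -0.001, 0.002]
contact_force: [-0.6, -0.6, -0.5]
opening: 0.999
finger_force: 0.0
shift [1.9 0.5 2.9] turn 0.2 cur y ang 101.8 tilt [ 0.0038 -0.0016 -1.    ] q6 -2.19 t 2.55 F [-0.57 -0.56 -0.5 ] T [-0.018  0.024  0.009]
```

```bash
python3 -m crank '[[[1,0,1],0,60],[[1,0,1],0,100],[[1,0,1],0,140],[[1,0,1],0,170],[[1,0,1],0,200],[[1,0,1],0,225],[[1,0,1],0,240],[[1,0,1],0,255],[[1,0,1],0,255],[[1,0,1],0,255]]' 20; python3 - <<'E'
from h import *
goto([.503,-.1092,.102],101.55)
c=grab('wrist')
cv2.imwrite('pics/w2.png',cv2.resize(c['frame'][150:300,220:420],None,fx=4,fy=4,interpolation=cv2.INTER_CUBIC))
E
```

```text
time: 3.55
eef_pos: [0.5025, -0.1093, 0.1016]
tcp_rot: [-0.102, 0.995, 0.0, -0.0]
contact_force: [-1.0, 0.1, 0.7]
opening: -0.006
finger_force: 0.0
shift [-0.5  0.  -0.4] turn 0.2 cur y ang 101.7 tilt [-1.e-04  1.e-04 -1.e+00] q6 -2.19 t 3.55 F [-1.02  0.12  0.72] T [-0.02   0.016 -0.015]
```

View pics/w2.png

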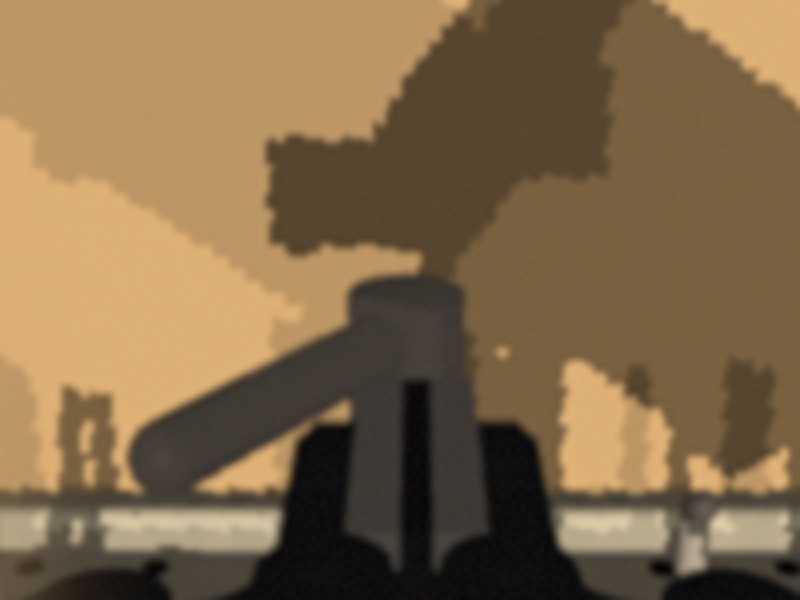

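The shut fingers, with tips near crop (415,380), lie behind the prong, which still leans left to (160,460). I'll check where the fingertips really are in the image relative to the TCP.

```bash
python3 - <<'E'
from h import *
c=load('wrist');s=get_state();W=cloud(c)
M=R.from_quat(s['tcp_rot']).as_matrix()
print('tcp px',proj(c,s['eef_pos']),'crop',(proj(c,s['eef_pos'])-[220,150])*4)
print('cam in tool',M.T@(c['origin']-s['eef_pos']))
for n,(x,y) in dict(tipL=(385,400),tipR=(450,400),fingL=(375,500),fingR=(465,500),prong=(250,400),pend=(165,465),sp=(405,330),spf=(405,288),gap=(415,450)).items():
    u,v=int(220+x/4),int(150+y/4); w=W[v,u]; print(n,w.round(4),'tool',(M.T@(w-s['eef_pos'])*1000).round(1))
t=grab('top');T=cloud(t)
o=np.array([.556,-.0983]);a=np.radians(11.6);ex=np.array([np.cos(a),np.sin(a)]);ey=np.array([-ex[1],ex[0]])
P=W[150:300,220:330].reshape(-1,3);q=np.c_[(P[:,:2]-o)@ex,(P[:,:2]-o)@ey,P[:,2]-.085]*1000
for k in range(20,55,5):
    m=(q[:,2]>k)&(q[:,2]<=k+5)&(q[:,0]<-40)&(q[:,1]<-10)
    if m.sum(): print(k,m.sum(),q[m].mean(0).round(1),q[m].min(0).round(1),q[m].max(0).round(1))
E
```

```text
tcp px [321.39120101 243.49970814] crop [405.56480402 373.99883255]
cam in tool [ 0.07559801  0.00138335 -0.16605573]
tipL [ 0.4907 -0.114   0.1361] tool [ 12.5  -2.1 -34.4]
tipR [ 0.4898 -0.1069  0.135 ] tool [ 12.    5.  -33.4]
fingL [ 0.4916 -0.1145  0.1565] tool [ 11.8  -2.8 -54.9]
fingR [ 0.4894 -0.1059  0.1573] tool [ 12.2   6.  -55.6]
prong [ 0.5036 -0.1296  0.1164] tool [  3.1 -20.  -14.7]
pend [ 0.5078 -0.1375  0.1288] tool [  0.6 -28.6 -27.2]
sp [ 0.4998 -0.1102  0.0919] tool [ 2.9 -0.3  9.7]
spf [ 0.4969 -0.1109  0.0833] tool [ 5.9 -0.4 18.3]
gap [ 0.4905 -0.1108  0.1465] tool [ 12.1   1.  -44.9]
20 154 [-56.3 -13.7  22.4] [-59.5 -21.1  20. ] [-50.5 -10.   25. ]
25 162 [-56.4 -17.4  27.5] [-59.7 -24.6  25. ] [-50.4 -13.4  30. ]
30 177 [-56.3 -20.8  32.6] [-59.6 -27.7  30. ] [-50.  -16.2  35. ]
35 198 [-56.4 -24.6  37.6] [-59.6 -33.7  35. ] [-50.4 -20.2  40. ]
40 303 [-55.3 -28.9  42.3] [-59.4 -34.3  40. ] [-50.  -23.9  45. ]
45 12 [-61.2 -13.6  47.9] [-62.8 -28.5  45.2] [-54.3 -10.1  49.8]
50 28 [-62.7 -11.3  52.7] [-63.2 -12.4  50.3] [-62.2 -10.1  55. ]
```

```bash
python3 - <<'E'
from h import *
c=grab('side');cv2.imwrite('pics/s2.png',cv2.resize(c['frame'][110:230,240:400],None,fx=5,fy=5,interpolation=cv2.INTER_CUBIC))
E
```

```text
(no output)
```

View pics/s2.png

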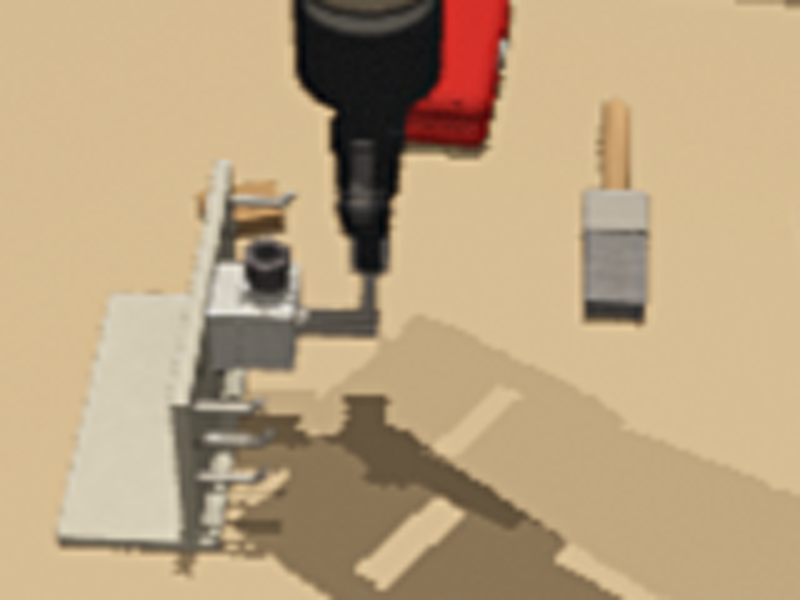

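The side crop shows the fingertips ending near (368,270), above the spindle (340,322). The lower part of the prong is visible beneath them, so I'll check the tip height in this view.

```bash
python3 - <<'E'
from h import *
c=load('side');s=get_state();W=cloud(c)
print('tcp crop',(proj(c,s['eef_pos'])-[240,110])*5, s['eef_pos'])
print('axis crop',(proj(c,[.503,-.1092,.085])-[240,110])*5,(proj(c,[.503,-.1092,.140])-[240,110])*5,(proj(c,[.5095,-.141,.13])-[240,110])*5)
for v in range(150,180,2): print(v,[(W[v,u].round(3).tolist()) for u in (312,314)])
E
```

```text
tcp crop [369.3057799  301.09589939] [ 0.50254655 -0.10932929  0.10164837]
axis crop [368.68012872 323.67909324] [367.86513807 247.42691237] [372.38980777 222.47669348]
150 [[0.49, -0.052, 0.221], [0.484, -0.049, 0.224]]
152 [[0.49, -0.051, 0.216], [0.485, -0.051, 0.216]]
154 [[0.491, -0.054, 0.207], [0.486, -0.055, 0.207]]
156 [[0.498, -0.079, 0.178], [0.493, -0.079, 0.179]]
158 [[0.504, -0.098, 0.154], [0.499, -0.099, 0.155]]
160 [[0.503, -0.095, 0.15], [0.498, -0.097, 0.149]]
162 [[0.503, -0.095, 0.143], [0.498, -0.097, 0.142]]
164 [[0.504, -0.096, 0.135], [0.499, -0.098, 0.135]]
166 [[0.512, -0.123, 0.104], [0.505, -0.12, 0.107]]
168 [[0.51, -0.118, 0.1], [0.504, -0.117, 0.102]]
170 [[0.51, -0.116, 0.095], [0.504, -0.117, 0.095]]
172 [[0.507, -0.108, 0.095], [0.502, -0.109, 0.095]]
174 [[0.506, -0.103, 0.092], [0.502, -0.107, 0.09]]
176 [[0.505, -0.099, 0.089], [0.501, -0.104, 0.086]]
178 [[0.53, -0.183, -0.001], [0.525, -0.188, -0.003]]
```

```bash
python3 -m crank '[[[0,0,0],0,0],[[0,0,0],0,0],[[0,0,0],0,0],[[0,0,0],0,0],[[0,0,0],0,0],[[0,0,0],0,0]]' 20; python3 - <<'E'
from h import *
c=load('wrist');W=cloud(c)
p=np.array([.5025,-.1093,.1016]);M=R.from_quat([-0.102,0.995,0,0]).as_matrix()
q=((W-p)@M).reshape(-1,3)*1000
m=(abs(q[:,1])<12)&(q[:,0]>-12)&(q[:,0]<15)&(q[:,2]<0)&(q[:,2]>-60)
for a in range(-60,0,5):
    k=m&(q[:,2]>=a)&(q[:,2]<a+5)
    if k.any(): print(a,k.sum(),q[k].min(0).round(1),q[k].max(0).round(1))
c=load('side');W=cloud(c);q=((W-p)@M).reshape(-1,3)*1000
m=(abs(q[:,1])<25)&(q[:,0]>-14)&(q[:,0]<14)
for a in range(-80,10,5):
    k=m&(q[:,2]>=a)&(q[:,2]<a+5)
    if k.any(): print('s',a,k.sum(),q[k].min(0).round(1),q[k].max(0).round(1))
print(get_state()['opening'],get_state()['time'])
E
```

```text
time: 4.3
eef_pos: [0.5026, -0.1094, 0.1017]
tcp_rot: [-0.102, 0.995, -0.0, 0.0]
contact_force: [-0.1, -0.0, 1.0]
opening: 0.993
finger_force: 0.0
-60 263 [ -7.5 -11.7 -60. ] [ 12.8   7.8 -55. ]
-55 370 [  7.1 -12.  -55. ] [ 13.   11.9 -50. ]
-50 335 [  7.  -11.9 -49.9] [ 12.9  11.9 -45. ]
-45 304 [  7.1 -12.  -45. ] [ 12.9  12.  -40. ]
-40 286 [  7.2 -11.9 -40. ] [ 12.8  11.9 -35. ]
-35 236 [  7.4 -11.6 -35. ] [ 13.  12. -30.]
-30 86 [  7.6  -8.3 -29.9] [ 12.5   8.8 -25.2]
-10 12 [ -2.8 -11.7  -6.5] [  2.6 -10.5  -5. ]
-5 99 [ -3.6 -11.8  -4.9] [ 4.5 -6.9 -0. ]
s -75 1 [ 12.   10.4 -73.5] [ 12.   10.4 -73.5]
s -70 1 [ 11.9  10.  -69.8] [ 11.9  10.  -69.8]
s -60 4 [ -6.   12.6 -59.4] [  4.5  18.  -55.7]
s -55 11 [ -9.5   4.9 -54.1] [  9.2  16.7 -50.1]
s -50 12 [-11.9   6.6 -49.3] [  9.2  16.  -45.8]
s -45 11 [-12.2   3.5 -44. ] [  9.1  14.2 -40. ]
s -40 13 [-12.2   4.2 -39.7] [  9.1  15.1 -35.1]
s -35 10 [-12.3   5.3 -34.1] [  9.1  12.6 -32. ]
s -30 4 [-12.6   2.8 -28.9] [  8.8   6.9 -26. ]
s -10 4 [ -6.1 -13.9 -10. ] [ -0.4 -10.   -5.6]
s -5 8 [ -6.2 -14.8  -4.7] [-0.2 -4.5 -0.4]
s 0 5 [ -5.9 -10.5   1.6] [-0.3 -0.8  3.8]
s 5 15 [-13.4  -8.2   5.8] [0.5 5.2 9.5]
0.9934087889922119 4.3
```

Both cameras put the real fingertips 26 mm short of the reported TCP, so I passed above the prong without touching it. I'll go 26 mm lower and close again.

```bash
python3 -m crank '[[[0,0,13],0,0],[[0,0,26],0,0],[[0,0,26],0,0],[[0,0,26],0,0]]' 20 && python3 -m crank '[[[0,0,0],0,60],[[0,0,0],0,100],[[0,0,0],0,140],[[0,0,0],0,170],[[0,0,0],0,200],[[0,0,0],0,225],[[0,0,0],0,240],[[0,0,0],0,255],[[0,0,0],0,255],[[0,0,0],0,255]]' 20; python3 - <<'E'
from h import *
goto([.503,-.1092,.076],101.55)
E
```

```text
time: 4.7
eef_pos: [0.5018, -0.109, 0.0744]
tcp_rot: [-0.102, 0.995, 0.001, -0.001]
contact_force: [-1.2, -0.2, -0.1]
opening: 0.998
finger_force: 0.0
time: 5.7
eef_pos: [0.5029, -0.11, 0.0761]
tcp_rot: [-0.102, 0.995, -0.001, 0.0]
contact_force: [-0.7, -5.6, 4.4]
opening: 0.108
finger_force: 20.7
shift [-0.3  0.8  0.1] turn 0.2 cur y ang 101.8 tilt [ 9.0e-04 -1.6e-03 -1.0e+00] q6 -2.19 t 5.7 F [-0.69 -5.63  4.37] T [-1.032 -0.105 -0.062]
```

```bash
python3 -m crank '[[[0,-1,0],0,255],[[0,-1,0],0,255],[[0,-1,0],0,255]]'; python3 - <<'E'
from h import *
goto([.503,-.1092,.076],101.55); print(get_state()['opening'])
c=grab('wrist')
cv2.imwrite('pics/w3.png',cv2.resize(c['frame'][150:330,200:440],None,fx=3,fy=3,interpolation=cv2.INTER_CUBIC))
W=cloud(c);o=np.array([.556,-.0983]);a=np.radians(11.6);ex=np.array([np.cos(a),np.sin(a)]);ey=np.array([-ex[1],ex[0]])
P=W.reshape(-1,3);q=np.c_[(P[:,:2]-o)@ex,(P[:,:2]-o)@ey,P[:,2]-.085]*1000
for k in range(0,30,3):
    m=(q[:,2]>k)&(q[:,2]<=k+3)&(q[:,0]<-40)&(q[:,0]>-65)&(abs(q[:,1])<25)
    if m.sum(): print(k,m.sum(),q[m].mean(0).round(1),q[m].min(0).round(1),q[m].max(0).round(1))
E
```

```text
time: 6.0
eef_pos: [0.5029, -0.1103, 0.076]
tcp_rot: [-0.102, 0.995, 0.0, 0.0]
contact_force: [-0.4, -3.5, 5.1]
opening: 0.111
finger_force: 20.6
shift [-0.3  1.  -0. ] turn 0.2 cur y ang 101.7 tilt [ 2.e-04  2.e-04 -1.e+00] q6 -2.19 t 6.0 F [-0.43 -3.54  5.06] T [-0.699 -0.013 -0.021]
0.11117090774313565
0 82 [-60.1  -0.7   1.6] [-60.7  -9.1   0. ] [-59.1   8.2   3. ]
3 122 [-58.7   0.7   4.9] [-60.7  -7.4   3. ] [-50.2   5.1   5.9]
6 59 [-58.3   0.2   7.2] [-60.5  -4.7   6. ] [-52.   5.   9.]
9 53 [-58.2  -0.1  10.5] [-59.4  -4.6   9. ] [-55.6   4.4  12. ]
12 50 [-58.   -0.   13.6] [-59.4  -4.5  12. ] [-53.3   4.8  14.9]
15 55 [-58.3  -0.2  16.5] [-59.5  -4.5  15. ] [-56.1   4.2  18. ]
18 65 [-58.2   0.5  19.6] [-62.2  -4.4  18. ] [-55.4  15.6  21. ]
21 118 [-60.5  -0.2  22.6] [-63.1 -16.9  21. ] [-54.9  17.1  24. ]
24 156 [-60.7   0.5  25.6] [-64.9 -18.   24. ] [-55.7  18.4  27. ]
27 190 [-60.5  -0.3  28.4] [-64.6 -18.   27. ] [-55.   18.3  30. ]
```

View pics/w3.png

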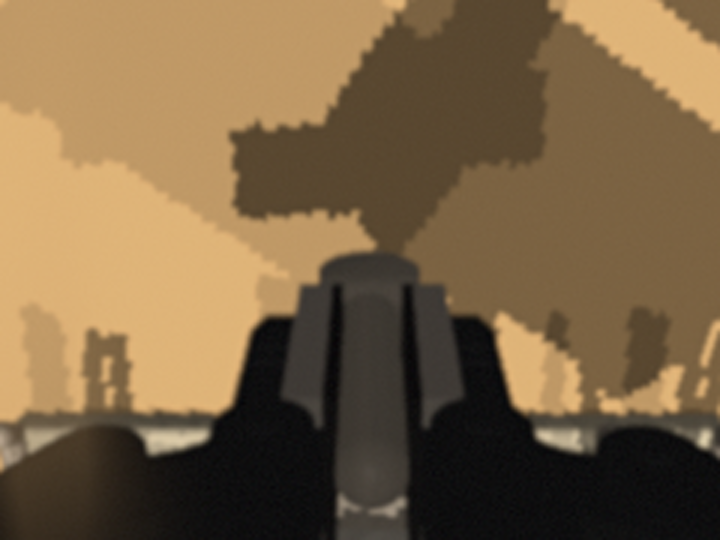

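The prong now stands vertical between the pads, centred at crop x about 370. One more millimetre takes out the side load, then I'll open and go up.

```bash
python3 -m crank '[[[0,-1,0],0,255],[[0,-1,0],0,255],[[0,-1,0],0,200],[[0,-1,0],0,0],[[0,-1,0],0,0],[[0,-1,0],0,0],[[0,-1,0],0,0]]' && python3 -m crank '[[[0,0,-40],0,0],[[0,0,-80],0,0],[[0,0,-120],0,0],[[0,0,-120],0,0],[[0,0,-120],0,0]]'; python3 - <<'E'
from h import *
goto([.437,.231,.22],108)
c=grab('wrist')
W=cloud(c);o=np.array([.556,-.0983]);a=np.radians(11.6);ex=np.array([np.cos(a),np.sin(a)]);ey=np.array([-ex[1],ex[0]])
P=W.reshape(-1,3);q=np.c_[(P[:,:2]-o)@ex,(P[:,:2]-o)@ey,P[:,2]-.085]*1000
for k in range(0,60,5):
    m=(q[:,2]>k)&(q[:,2]<=k+5)&(q[:,0]<-46)&(q[:,0]>-65)&(abs(q[:,1])<25)
    if m.sum(): print(k,m.sum(),q[m].mean(0).round(1),q[m].min(0).round(1),q[m].max(0).round(1))
# head hexagon from this closer/other view
m=(q[:,2]>43)&(q[:,2]<50)&(abs(q[:,0])<20)&(abs(q[:,1])<20); print('head',m.sum(),q[m].min(0).round(1),q[m].max(0).round(1),np.median(q[m,2]))
cv2.imwrite('pics/w4raw.png',c['frame'])
E
```

```text
time: 6.75
eef_pos: [0.5026, -0.1109, 0.0752]
tcp_rot: [-0.102, 0.995, 0.0, -0.0]
contact_force: [-0.4, -0.7, 0.2]
opening: 0.883
finger_force: 0.0
time: 7.25
eef_pos: [0.5036, -0.1115, 0.1969]
tcp_rot: [-0.102, 0.995, -0.001, 0.001]
contact_force: [0.0, 0.7, -0.2]
opening: 0.999
finger_force: 0.0
shift [ -4.6 348.8 -23.6] turn -6.3 cur y ang 101.7 tilt [ 2.5e-03 -9.0e-04 -1.0e+00] q6 -2.19 t 7.25 F [ 0.03  0.66 -0.23] T [-0.001 -0.024  0.001]
0 131 [-54.9  -0.4   3. ] [-60.5  -9.1   0.1] [-46.1   7.9   5. ]
5 65 [-56.9  -1.    6.1] [-60.5  -7.2   5. ] [-46.7   5.9   9.9]
10 20 [-58.3  -0.6  12.6] [-59.4  -5.3  10.2] [-55.6   4.   14.9]
15 15 [-58.1  -0.9  17.5] [-59.2  -5.3  15.2] [-55.8   4.   19.8]
20 21 [-58.3  -0.3  22.4] [-59.5  -5.2  20.1] [-55.8   3.9  25. ]
25 18 [-58.3  -1.1  27.4] [-59.5  -5.1  25. ] [-56.2   3.7  29.8]
30 23 [-58.2  -0.6  32.4] [-59.4  -5.   30.1] [-55.3   4.5  35. ]
35 22 [-58.1  -0.7  37.2] [-59.5  -4.9  35. ] [-55.4   4.4  39.9]
40 25 [-58.3  -0.   42.3] [-59.4  -4.9  40.1] [-56.    4.3  45. ]
45 39 [-57.2  -1.2  48. ] [-59.4  -4.8  45.1] [-49.5   4.2  50. ]
50 115 [-55.   -0.1  52. ] [-59.2  -4.7  50.1] [-50.5   4.2  54.5]
head 598 [-13.7 -14.5  43. ] [12.8 13.7 48.3] 45.59463693035645
```

```bash
python3 -m crank '[[[-5,349,0],-6,0],[[-5,349,0],-6,0],[[-5,349,0],-6,0],[[-5,349,0],-6,0],[[-5,349,0],-6,0],[[-5,349,0],-6,0],[[-5,349,0],-6,0],[[-5,349,0],-6,0],[[-5,349,0],-6,0],[[-5,349,0],-6,0]]'; python3 - <<'E'
from h import *
c=grab('wrist');W=cloud(c);goto([.437,.231,.2],108)
m=(W[...,2]>.125)&(W[...,2]<.15)&(np.hypot(W[...,0]-.437,W[...,1]-.231)<.06)
S=W[m];print(len(S),np.percentile(S[:,2],[5,50,95]),cv2.minAreaRect((S[:,:2]*1000).astype(np.float32)))
t=S[S[:,2]>np.percentile(S[:,2],50)-.003];xy=t[:,:2];d=np.linalg.svd(xy-xy.mean(0),full_matrices=False)[2][0]
print(len(t),cv2.minAreaRect((xy*1000).astype(np.float32)),np.degrees(np.arctan2(d[1],d[0])))
cv2.imwrite('pics/w5.png',c['frame'])
E
```

```text
time: 8.3
eef_pos: [0.4362, 0.2306, 0.1942]
tcp_rot: [-0.154, 0.988, -0.0, -0.001]
contact_force: [-0.5, -0.6, 0.0]
opening: 1.003
finger_force: 0.0
shift [-0.6  0.6 -5.4] turn -0.4 cur y ang 107.6 tilt [-1.9e-03 -8.0e-04 -1.0e+00] q6 -1.6 t 8.35 F [ 0.38 -0.77 -0.23] T [-0.047  0.024 -0.052]
1893 [0.13099594 0.13254644 0.13365031] ((435.5001220703125, 229.8834686279297), (63.85191345214844, 16.959569931030273), 17.13291358947754)
1868 ((435.5001220703125, 229.8834686279297), (63.85191345214844, 16.959569931030273), 17.13291358947754) 17.52079249794402
```

View pics/w5.png

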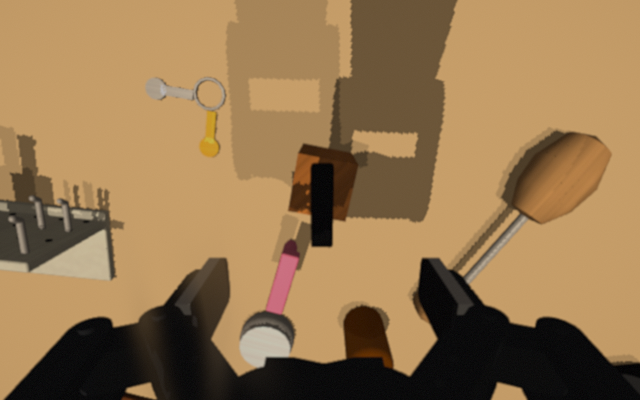

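The wrist view shows the black bar from (322,163) to (322,247), squarely between the open fingers. The pink key (282,280), tin and bottle are clear of the finger paths.

```bash
python3 -c "
from h import *
goto([.4355,.2299,.083],107.3)"
```

```text
shift [1.000e+00 1.000e-01 1.116e+02] turn 0.3 cur y ang 107.6 tilt [-1.9e-03 -8.0e-04 -1.0e+00] q6 -1.6 t 8.35 F [ 0.38 -0.77 -0.23] T [-0.047  0.024 -0.052]
```

```bash
python3 -m crank '[[[0,0,40],0,0],[[0,0,80],0,0],[[0,0,112],0,0],[[0,0,112],0,0],[[0,0,112],0,0],[[0,0,112],0,0]]' 60 && python3 -m crank '[[[0,0,0],0,80],[[0,0,0],0,140],[[0,0,0],0,180],[[0,0,0],0,200],[[0,0,0],0,215],[[0,0,0],0,230],[[0,0,0],0,255],[[0,0,0],0,255],[[0,0,0],0,255]]' 60; python3 -c "
from h import *
goto([.4355,.2299,.083],107.3)"
```

```text
time: 8.95
eef_pos: [0.4388, 0.2313, 0.086]
tcp_rot: [-0.154, 0.988, 0.0, 0.002]
contact_force: [-0.2, 0.9, 0.1]
opening: 0.997
finger_force: 0.0
time: 9.85
eef_pos: [0.4371, 0.2314, 0.084]
tcp_rot: [-0.154, 0.988, -0.0, 0.0]
contact_force: [0.7, -1.2, 3.2]
opening: 0.187
finger_force: 58.7
shift [ 2. -1.  1.] turn 0.4 cur y ang 107.7 tilt [ 5.e-04  0.e+00 -1.e+00] q6 -1.6 t 9.85 F [ 0.68 -1.2   3.2 ] T [-0.101  0.129 -0.048]
```

```bash
python3 -m crank '[[[0,0,-30],0,255],[[0,0,-60],0,255],[[0,0,-90],0,255],[[0,0,-120],0,255],[[0,0,-140],0,255],[[0,0,-140],0,255],[[0,0,-140],0,255]]' 80; python3 - <<'E'
from h import *
goto([.5556,-.0988,.223],101.7);print(get_state()['opening'])
for n in('wrist','side'):
    c=grab(n);W=cloud(c);s=get_state();M=R.from_quat(s['tcp_rot']).as_matrix()
    q=((W-s['eef_pos'])@M).reshape(-1,3)*1000
    for a in range(-70,60,10):
        k=(np.abs(q[:,1])<14)&(q[:,0]>-40)&(q[:,0]<40)&(q[:,2]>=a)&(q[:,2]<a+10)
        if k.any(): print(n,a,k.sum(),np.percentile(q[k],3,axis=0).round(1),np.percentile(q[k],97,axis=0).round(1))
E
```

```text
time: 10.55
eef_pos: [0.4363, 0.2314, 0.2226]
tcp_rot: [-0.154, 0.988, 0.0, -0.001]
contact_force: [-0.8, 0.1, -1.2]
opening: 0.183
finger_force: 79.8
shift [ -13.  -350.8   -0.5] turn 6.0 cur y ang 107.7 tilt [-1.1e-03 -1.0e-04 -1.0e+00] q6 -1.6 t 10.55 F [-0.79  0.1  -1.17] T [-0.001 -0.023  0.038]
0.18269230218630217
wrist -70 1046 [ -9.8 -12.7 -69.7] [ 13.2  13.2 -60.5]
wrist -60 1476 [-26.7 -11.7 -59.2] [ 29.2  12.6 -50. ]
wrist -50 4970 [-27.3  -7.4 -49.9] [ 33.1   9.6 -42.6]
wrist -40 269 [ 11.  -12.7 -39.8] [ 33.4  13.6 -31. ]
wrist -30 35 [ 11.  -12.4 -29.9] [ 11.8  13.7 -27.1]
side -60 76 [-31.3  -6.1 -52.5] [ 29.    8.5 -50.1]
side -50 109 [-31.6  -6.3 -49.9] [ 30.8  10.5 -40.5]
side -40 13 [-26.1   5.6 -39.8] [ 22.7  13.9 -32.1]
side -30 1 [  7.6  13.4 -26.3] [  7.6  13.4 -26.3]
side -20 11 [ -5.8   2.9 -17.1] [  4.8   8.2 -10.1]
side -10 22 [-6.7  3.4 -9.1] [ 5.2  8.3 -1.1]
side 0 24 [-7.2  2.8  0.7] [4.9 7.1 9.9]
side 10 20 [-7.5  2.9 10.7] [ 4.6  7.3 19.2]
side 20 21 [-8.   2.8 20.7] [ 4.3  6.3 29.5]
side 30 16 [-8.3  1.8 31. ] [ 3.8  6.4 39.6]
side 40 1 [ 1.7  3.7 40.2] [ 1.7  3.7 40.2]
```

```bash
python3 -m crank '[[[-13,-351,0],6,255],[[-13,-351,0],6,255],[[-13,-351,0],6,255],[[-13,-351,0],6,255],[[-13,-351,0],6,255],[[-13,-351,0],6,255],[[-13,-351,0],6,255],[[-13,-351,0],6,255],[[-13,-351,0],6,255],[[-13,-351,0],6,255]]' 80;  python3 -m crank '[[[0,0,0],0,255],[[0,0,0],0,255],[[0,0,0],0,255]]'; python3 - <<'E'
from h import *
goto([.5556,-.0988,.223],101.7)
for n in('wrist','side','top'):
    c=grab(n);W=cloud(c);s=get_state();M=R.from_quat(s['tcp_rot']).as_matrix()
    q=((W-s['eef_pos'])@M).reshape(-1,3)*1000
    for a in range(-10,50,6):
        k=(np.abs(q[:,1])<14)&(q[:,0]>-14)&(q[:,0]<14)&(q[:,2]>=a)&(q[:,2]<a+6)
        if k.any(): print(n,a,k.sum(),np.percentile(q[k],3,axis=0).round(1),np.percentile(q[k],97,axis=0).round(1))
    if n=='wrist':
        k=(abs(q[:,1])<6)&(abs(q[:,0])<28)&(q[:,2]<-49)&(q[:,2]>-55);A=np.c_[q[k][:,:2],np.ones(k.sum())];print('bar top',np.linalg.lstsq(A,q[k][:,2],rcond=None)[0],k.sum())
    P=W.reshape(-1,3);H=P[(np.hypot(P[:,0]-.556,P[:,1]+.0985)<.02)&(P[:,2]>.128)&(P[:,2]<.137)]
    print(n,'head',len(H),H.min(0).round(4),H.max(0).round(4),np.median(H[:,2]).round(4))
c=load('side');cv2.imwrite('pics/s3.png',cv2.resize(c['frame'][120:200,240:346],None,fx=7,fy=7,interpolation=cv2.INTER_CUBIC))
E
```

```text
time: 11.65
eef_pos: [0.5553, -0.0978, 0.2221]
tcp_rot: [-0.103, 0.995, 0.001, -0.001]
contact_force: [-0.2, 0.6, 0.1]
opening: 0.179
finger_force: 79.8
time: 11.95
eef_pos: [0.5561, -0.0979, 0.2238]
tcp_rot: [-0.103, 0.995, -0.0, 0.0]
contact_force: [0.6, -0.3, -0.5]
opening: 0.183
finger_force: 79.8
shift [ 0.6 -0.8  0.8] turn 0.1 cur y ang 101.8 tilt [ 3.e-04 -1.e-04 -1.e+00] q6 -2.13 t 11.95 F [ 0.57 -0.29 -0.53] T [-0.031 -0.002  0.028]
bar top [-1.67381188e-04  1.98233141e-03 -4.93170549e+01] 741
wrist head 439 [ 0.5423 -0.1124  0.128 ] [ 0.5655 -0.0852  0.1325] 0.1306
side -10 10 [-3.2  1.5 -9.1] [ 8.4  7.9 -4.5]
side -4 12 [-4.7  0.7 -3.4] [8.2 8.  0.9]
side 2 11 [-5.   0.3  3.1] [7.9 5.9 7.4]
side 8 13 [-5.1  2.   8.4] [ 7.8  7.1 13.6]
side 14 9 [-5.4  1.7 15.1] [ 7.6  6.8 19.8]
side 20 10 [-5.7  1.3 21.2] [ 4.9  8.  25.8]
side 26 7 [-3.4  0.5 26.6] [ 4.   6.2 31.6]
side 32 7 [-3.4  2.9 34. ] [ 3.8  8.1 37.2]
side 38 3 [ 1.1  0.  38.7] [ 3.6  2.7 43.5]
side head 57 [ 0.5449 -0.1129  0.1281] [ 0.5726 -0.0857  0.1356] 0.1317Traceback (most recent call last):
  File "<stdin>", line 12, in <module>
    return umr_minimum(a, axis, None, out, keepdims, initial, where)
ValueError: zero-size array to reduction operation minimum which has no identity
```

```bash
python3 - <<'E'
from h import *
c=load('side');cv2.imwrite('pics/s3.png',cv2.resize(c['frame'][120:200,250:350],None,fx=8,fy=7.5 and 8,interpolation=cv2.INTER_CUBIC)[:600])
p=lambda P:((proj(c,P)-[250,120]+.5)*8).round(1)
t=np.array([.5561,-.0979,.179]);print('tip pred',p(t),p(t+[0,0,.05]));
for d in ([.5556,-.0988,.132],[.5656,-.0988,.132],[.5556,-.0888,.132],[.5556,-.0988,.142]): print(d,p(d))
E
```

```text
tip pred [344.8 222.5] [338.5  99.2]
[0.5556, -0.0988, 0.132] [352.7 330.6]
[0.5656, -0.0988, 0.132] [324.2 325.4]
[0.5556, -0.0888, 0.132] [343.7 349.6]
[0.5556, -0.0988, 0.142] [351.6 307.7]
```

View pics/s3.png

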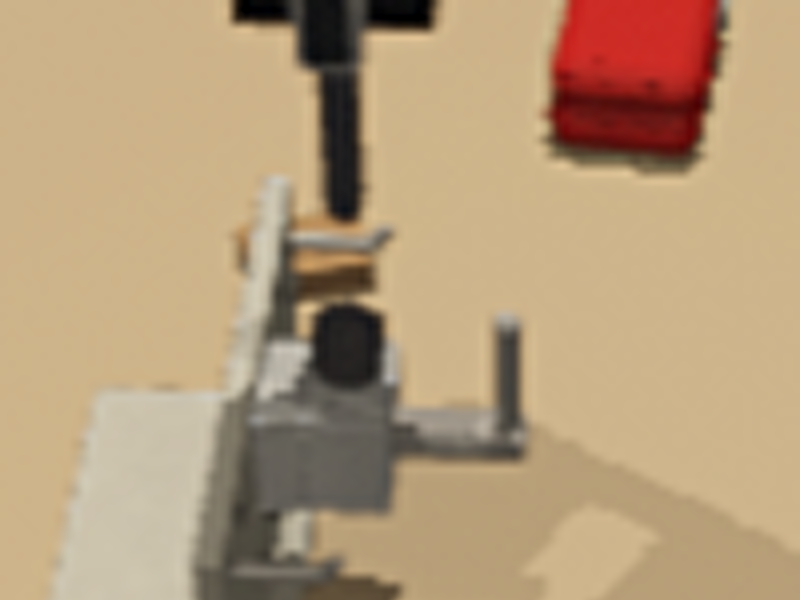

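The key hangs upright with its tip at about (345,218), where predicted. The head top is centred near (349,325), so x looks right within about 1 mm and I'll descend slowly by feel.

```bash
python3 -m crank '[[[0,-1.3,20],0,255],[[0,-1.3,36],0,255],[[0,-1.3,42],0,255],[[0,-1.3,42],0,255],[[0,-1.3,44],0,255],[[0,-1.3,46],0,255],[[0,-1.3,48],0,255],[[0,-1.3,50],0,255],[[0,-1.3,50],0,255]]'; python3 -c "
from h import *
goto([.5565,-.0992,.176],101.7)"
```

```text
time: 13.0
eef_pos: [0.5568, -0.1, 0.1739]
tcp_rot: [-0.102, 0.995, 0.0, 0.001]
contact_force: [0.6, 2.0, 0.3]
opening: 0.181
finger_force: 80.0
shift [ 0.1  0.8 -2.1] turn 0.0 cur y ang 101.7 tilt [ 1.1e-03  6.0e-04 -1.0e+00] q6 -2.13 t 13.0 F [0.61 1.95 0.28] T [ 0.257 -0.108  0.026]
```

```bash
python3 -m crank '[[[0,0.5,1],0,255],[[0,0.5,2],0,255],[[0,0.5,3],0,255],[[0,0.5,3],0,255]]'; python3 -c "
from h import *
goto([.5565,-.0992,.176],101.7)"
```

```text
time: 13.4
eef_pos: [0.5567, -0.0993, 0.1711]
tcp_rot: [-0.102, 0.995, 0.0, 0.001]
contact_force: [1.5, 2.5, 1.8]
opening: 0.182
finger_force: 80.3
shift [ 0.2  0.2 -4.9] turn 0.0 cur y ang 101.7 tilt [ 1.2e-03  8.0e-04 -1.0e+00] q6 -2.13 t 13.4 F [1.54 2.45 1.75] T [ 0.545 -0.225 -0.013]
```

```bash
python3 -m crank '[[[-0.3,0.5,1],0,255],[[-0.3,0.5,2],0,255],[[-0.3,0.5,3],0,255],[[-0.3,0.5,4],0,255],[[-0.3,0.5,4],0,255]]'; python3 -c "
from h import *
goto([.5565,-.0992,.176],101.7)"
```

```text
time: 13.9
eef_pos: [0.5565, -0.0989, 0.1663]
tcp_rot: [-0.102, 0.995, 0.0, 0.0]
contact_force: [2.3, 1.6, 1.2]
opening: 0.183
finger_force: 80.1
shift [ 0.1 -0.2 -9.7] turn 0.0 cur y ang 101.7 tilt [ 0.e+00  6.e-04 -1.e+00] q6 -2.13 t 13.9 F [2.32 1.57 1.16] T [ 0.707 -0.446 -0.024]
```

```bash
python3 -m crank '[[[-0.5,0.3,1],0,255],[[-0.5,0.3,2],0,255],[[-0.5,0.3,2.5],0,255],[[-0.5,0.3,2.5],0,255]]'; python3 -c "
from h import *
goto([.5565,-.0992,.176],101.7)"
```

```text
time: 14.3
eef_pos: [0.5568, -0.0988, 0.1639]
tcp_rot: [-0.102, 0.995, -0.0, -0.0]
contact_force: [3.0, 2.4, 0.1]
opening: 0.182
finger_force: 80.1
shift [  0.4  -0.3 -12.1] turn 0.0 cur y ang 101.7 tilt [-4.e-04 -1.e-04 -1.e+00] q6 -2.13 t 14.3 F [2.99 2.37 0.14] T [ 0.534 -0.344 -0.057]
```

```bash
python3 -m crank '[[[-0.3,0.3,0],2,255],[[-0.3,0.3,0.3],4,255],[[-0.3,0.3,0.5],6,255],[[-0.3,0.3,0.7],8,255],[[-0.3,0.3,0.9],10,255],[[-0.3,0.3,0.9],10,255]]'; python3 -c "
from h import *
goto([.5565,-.0992,.176],101.7)"; python3 -m crank '[[[0,0,0.2],2,255],[[0,0,0.3],4,255],[[0,0,0.5],6,255],[[0,0,0.7],8,255],[[0,0,0.9],10,255],[[0,0,0.9],10,255]]'; python3 -c "
from h import *
goto([.5565,-.0992,.176],101.7)"
```

```text
time: 14.9
eef_pos: [0.5573, -0.0985, 0.1633]
tcp_rot: [-0.015, 1.0, -0.0, 0.0]
contact_force: [3.1, 1.6, 0.4]
opening: 0.184
finger_force: 80.2
shift [  0.8  -0.7 -12.7] turn -9.9 cur y ang 91.8 tilt [ 3.e-04 -3.e-04 -1.e+00] q6 -1.96 t 14.9 F [3.1  1.59 0.35] T [ 0.506 -0.38   0.114]
time: 15.5
eef_pos: [0.5574, -0.0985, 0.1625]
tcp_rot: [0.071, 0.997, -0.0, 0.0]
contact_force: [1.4, 2.0, 1.3]
opening: 0.184
finger_force: 80.1
shift [  0.8  -0.8 -13.5] turn -19.9 cur y ang 81.8 tilt [ 8.e-04 -4.e-04 -1.e+00] q6 -1.78 t 15.5 F [1.38 2.04 1.34] T [ 0.518 -0.431  0.089]
```

```bash
cat > tq.py <<'E'
from h import *
T=[];F=[]
for _ in range(6): read_camera('top'); s=get_state(); T.append(s['wrist_torque']);F.append(s['contact_force'])
M=R.from_quat(s['tcp_rot']).as_matrix();T=np.array(T)
print('ang',round(101.75-np.degrees(np.arctan2(M[1,1],M[0,1])),2),'Tz',T[:,2].mean().round(4),'sd',T[:,2].std().round(3),'T',T.mean(0).round(2),'F',np.mean(F,0).round(2),'z',s['eef_pos'][2].round(4),'t',s['time'])
E
python3 tq.py; python3 -m crank '[[[0,0,0.2],2,255],[[0,0,0.4],4,255],[[0,0,0.5],6,255],[[0,0,0.5],6,255]]' >/dev/null; python3 tq.py;  python3 -m crank '[[[0,0,0.2],2,255],[[0,0,0.4],4,255],[[0,0,0.5],6,255],[[0,0,0.5],6,255]]' >/dev/null; python3 tq.py
```

```text
ang 19.98 Tz 0.1091 sd 0.018 T [ 0.43 -0.46  0.11] F [1.8  1.87 0.92] z 0.1625 t 15.8
ang 25.99 Tz 0.1081 sd 0.041 T [ 0.38 -0.59  0.11] F [2.59 1.54 0.85] z 0.162 t 16.5
ang 31.99 Tz 0.1193 sd 0.021 T [ 0.34 -0.77  0.12] F [3.55 1.4  1.18] z 0.1615 t 17.2
```

```bash
python3 -m crank '[[[-0.7,0.3,0.2],2,255],[[-0.7,0.3,0.4],4,255],[[-0.7,0.3,0.5],6,255],[[-0.7,0.3,0.5],6,255]]' >/dev/null; python3 tq.py;  python3 -m crank '[[[0,0,0.2],2,255],[[0,0,0.4],4,255],[[0,0,0.5],6,255],[[0,0,0.5],6,255]]' >/dev/null; python3 tq.py
```

```text
ang 37.99 Tz 0.1091 sd 0.045 T [ 0.19 -0.49  0.11] F [2.16 0.88 1.66] z 0.1609 t 17.9
ang 43.98 Tz 0.1043 sd 0.017 T [ 0.04 -0.51  0.1 ] F [ 2.06 -0.03  1.45] z 0.1604 t 18.6
```

Still running free at about 0.11 N·m; I'll continue.

```bash
python3 -m crank '[[[0,0,0.2],2,255],[[0,0,0.4],4,255],[[0,0,0.5],6,255],[[0,0,0.5],6,255]]' >/dev/null; python3 tq.py;  python3 -m crank '[[[0,0,0.2],2,255],[[0,0,0.4],4,255],[[0,0,0.5],6,255],[[0,0,0.5],6,255]]' >/dev/null; python3 tq.py
```

```text
ang 49.99 Tz 0.1088 sd 0.012 T [-0.08 -0.55  0.11] F [ 2.14 -0.31  1.7 ] z 0.1599 t 19.3
ang 55.98 Tz 0.1259 sd 0.02 T [-0.18 -0.59  0.13] F [ 2.73 -0.18  1.26] z 0.1594 t 20.0
```

```bash
python3 -m crank '[[[0,0,0.2],2,255],[[0,0,0.3],4,255],[[0,0,0.3],4,255]]' >/dev/null; python3 tq.py;  python3 -m crank '[[[0,0,0.2],2,255],[[0,0,0.3],4,255],[[0,0,0.3],4,255]]' >/dev/null; python3 tq.py
```

```text
ang 59.98 Tz 0.1251 sd 0.026 T [-0.3  -0.67  0.13] F [ 2.68 -1.1   1.07] z 0.1591 t 20.6
ang 63.98 Tz 0.1712 sd 0.013 T [-0.36 -0.7   0.17] F [ 3.34 -1.35  1.16] z 0.1588 t 21.2
```

```bash
python3 -m crank '[[[0,0,0.2],2,255],[[0,0,0.3],4,255],[[0,0,0.3],4,255]]' >/dev/null; python3 tq.py;  python3 -m crank '[[[0,0,0.1],2,255],[[0,0,0.2],3,255],[[0,0,0.2],3,255]]' >/dev/null; python3 tq.py
```

```text
ang 67.98 Tz 0.2255 sd 0.041 T [-0.42 -0.71  0.23] F [ 3.48 -1.86  1.74] z 0.1586 t 21.8
ang 70.99 Tz 0.2313 sd 0.023 T [-0.51 -0.73  0.23] F [ 3.03 -2.34  2.24] z 0.1584 t 22.4
```

```bash
python3 -m crank '[[[0,0,0.1],2,255],[[0,0,0.1],3,255],[[0,0,0.1],3,255]]' >/dev/null; python3 tq.py; python3 tq.py
```

```text
ang 74.0 Tz 0.2404 sd 0.022 T [-0.55 -0.78  0.24] F [ 3.64 -2.56  2.92] z 0.1583 t 23.0
ang 74.01 Tz 0.2425 sd 0.015 T [-0.57 -0.82  0.24] F [ 3.3  -2.79  3.43] z 0.1583 t 23.3
```

```bash
python3 -m crank '[[[0,0,0.1],2,255],[[0,0,0.1],2.5,255],[[0,0,0.1],2.5,255]]' >/dev/null; python3 tq.py; python3 tq.py; python3 -c "
from h import *
c=grab('wrist');W=cloud(c);s=get_state();M=R.from_quat(s['tcp_rot']).as_matrix()
q=((W-s['eef_pos'])@M).reshape(-1,3)*1000
k=(abs(q[:,1])<12)&(abs(q[:,0])<36)&(q[:,2]<-46)&(q[:,2]>-52.5);print(cv2.minAreaRect(q[k][:,:2].astype(np.float32)),s['opening'])"
```

```text
ang 76.49 Tz 0.3016 sd 0.025 T [-0.62 -0.87  0.3 ] F [ 3.84 -2.57  3.52] z 0.1582 t 23.9
ang 76.5 Tz 0.2787 sd 0.017 T [-0.64 -0.87  0.28] F [ 3.97 -2.69  3.71] z 0.1581 t 24.2
((2.7262496948242188, 0.4818410873413086), (23.956491470336914, 64.36359405517578), 87.00760650634766) 0.1852183371363168
```

Torque is about 0.18 N·m above the free-running level, which is snug. I'll relieve the side load, release, and retreat straight up.

```bash
python3 -m crank '[[[-0.5,0.3,-0.2],0,255],[[-0.5,0.3,-0.3],0,255]]' >/dev/null; python3 tq.py; python3 -m crank '[[[0,0,0],0,205],[[0,0,0],0,190],[[0,0,0],0,150],[[0,0,0],0,100],[[0,0,0],0,50],[[0,0,0],0,0],[[0,0,0],0,0],[[0,0,0],0,0],[[0,0,0],0,0]]' 20; python3 -m crank '[[[0,0,-10],0,0],[[0,0,-30],0,0],[[0,0,-60],0,0],[[0,0,-100],0,0],[[0,0,-100],0,0],[[0,0,-100],0,0]]'; python3 - <<'E'
from h import *
for n in ('wrist','side'): grab(n)
a=load('wrist')['frame'];b=load('side')['frame'][100:220,230:390]
cv2.imwrite('pics/end.png',np.hstack([cv2.resize(a[80:380,120:520],None,fx=1,fy=1),cv2.resize(b,(400,300),interpolation=cv2.INTER_CUBIC)]))
c=load('wrist');W=cloud(c).reshape(-1,3);S=W[(W[:,2]>.185)&(W[:,2]<.22)&(np.hypot(W[:,0]-.557,W[:,1]+.0985)<.06)]
print(cv2.minAreaRect((S[:,:2]*1000).astype(np.float32)),np.percentile(S[:,2],[5,50,95]),get_state()['time'])
E
```

```text
ang 76.5 Tz 0.293 sd 0.036 T [-0.56 -0.71  0.29] F [ 3.22 -2.46  3.23] z 0.1582 t 24.75
time: 25.65
eef_pos: [0.5584, -0.0987, 0.1584]
tcp_rot: [0.536, 0.845, 0.0, -0.0]
contact_force: [-0.1, 0.9, -0.2]
opening: 1.001
finger_force: 0.0
time: 26.25
eef_pos: [0.5592, -0.099, 0.2607]
tcp_rot: [0.535, 0.845, 0.0, 0.002]
contact_force: [0.5, -0.2, -0.8]
opening: 0.997
finger_force: 0.0
((556.472900390625, -96.85848999023438), (17.016590118408203, 63.57467269897461), 28.402944564819336) [0.20498267 0.20672597 0.20785871] 26.35
```

View pics/end.png

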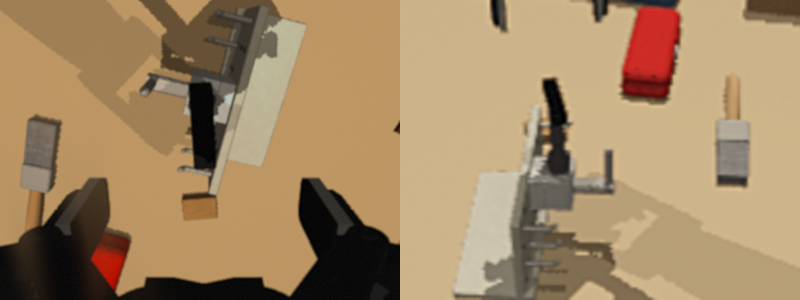

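The key stands in the screw with its bar level at z of about 0.20. The prong is still upright in the side view, and the bystanders are where they were.

```bash
python3 -c "
from plant import ctrl
print(ctrl.sign_off())"
```

```text
the job is handed in; nothing more can be done
None
```

The job is handed in at about 26 s: the prong stands upright, the setscrew was turned to about 0.18 N·m above its free-running torque (snug is 0.13 to 0.2), the hex key is left standing in the screw, and nothing else appeared disturbed.

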